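Charge the tester and probe the solar-lamp batteries by the azotea sink

ROBOT

A 6-joint arm with a two-finger parallel gripper is mounted at the origin on the work surface. World frame = base frame: x ahead of the robot, y to its left, z up, the work surface at z = 0. Lengths are in m, angles in rad, forces in N, time in s.
With the tool pointing down it reaches from about 0.225 to 0.875 m from the base axis. Payload 3.4 kg.
Tool frame: the origin (TCP) lies midway between the tips of the shut fingers; the grasp point (between the pads) lies 19 mm behind it; z points along the fingers, y is the line along which they close (so a half turn about z gives the same grasp; the last joint's range is limited). The gripper opens to 85 mm and grips with 20 to 120 N. Pads are 22 mm wide; open, the fingers measure 114 mm over their backs; the gripper's body (76 mm by 85 mm) begins 54 mm behind the grasp point. The pads swing forward as they close: fully open they stand 13 mm farther back than shut.
Start: joints at [-1.461, 0.276, 1.505, -0, 1.361, -0.121], TCP at [0.132, -0.56, 0.231] pointing down, gripper open.
Joint ranges: [-2.89, 2.89], [-0.75, 2.08], [0.22, 2.7], [-1.18, 4.32], [0.11, 2.71], [-2.7, 2.7]. Speed limits (rad/s): [2.57, 2.57, 3.14, 3.14, 3.14, 3.14].

INTERFACE

Orientations are given as a 3x3 rotation matrix whose columns are the frame's x, y, z axes.
In Python, from workcell import move_pose, move_l, set_joints, gripper_to, sleep, inverse_kinematics, read_state, get_image, PlanningError, sign_off, silhouettes, pinpoint gives the robot as it stands. Calls block until the motion is done:
- move_pose(position, orientation): joint-space move of the TCP to a pose.
- move_l(position, orientation=None, feed=0.15): straight line of the TCP; orientation=None keeps the orientation; feed is the mean speed in m/s.
- set_joints(angles): joint-space move.
- gripper_to(opening): finger opening in m; the grip force is fixed at half the most; returns when the fingers have stopped.
- sleep(seconds).
- inverse_kinematics(position, orientation): joint angles nearest the present ones, or None.
- read_state(): the state.
- get_image(name): name is "side" or "top" or "wrist"; returns a dict with "image" (384x512x3 uint8, blue, green, red), "vfov" (degrees; the focal length in pixels is half the picture's height over the tangent of half this angle, whatever the lens; pixels are square), "cx", "cy" (the principal point, pixels), "extrinsics" (4x4, takes a point from camera to world coordinates). Camera axes: x right, y up, looking along -z (the intrinsics and any distortion apply to the point x, -y, -z); pixel columns grow to the right and rows downward; lengths in m; the calibration is good to about 2 mm. A picture is of the moment at which its call begins. There is no depth.
A pose or a line that the arm cannot do raises PlanningError and nothing moves.
- sign_off(): hands the job in; it is judged then, once.
Trained networks look in the newest picture that a camera, given by its name, has taken for a name from the list of things; names that differ only in an ending like _2 or _b are one class to them, and where a whole thing is asked for, a point or a joint stands for the part that bears it (a point fixed in the world has none). Each returns a list of dicts, best first, with "confidence" (0 to 1); they miss things now and then, are a little off and sometimes report something else, mostly with a low value. They report only what shows in the picture. A call takes as long as a camera call. They do not tell look-alikes from the thing itself.
- silhouettes(camera, label): "region" (384x512 bool, what is visible of it).
- pinpoint(camera, label): "centre" ([x, y, z] in m, in the coordinates of the camera as it stood for that picture, good to about 4 mm: a listed point, or the origin of a listed thing).
The state is a dict: "clock": time; "qpos": joint angles; "qd": joint speeds; "effort": joint torques, N m; "position": TCP position; "ee_rot": TCP orientation; "force": force on the tool from outside, world axes, zero at the start; "ft_torque": the same for the moment, N m; "gripper_width": finger opening in m; "grip_force": force on a finger pad.
Only numpy, scipy, OpenCV 4.12 (cv2) and the standard library are available. Lean on these libraries where they do the work, as an engineer would, in place of code of your own. Each camera call takes 0.05 s, during which the arm holds its last target. There are 200 camera calls.

TASK

Test the solar-lamp battery blocks on the sink counter: stand every block that is there upright on the steel plate, then pump the charger's orange-padded lever at least three full strokes, each all the way down and all the way back up. Then take the probe off its bar and rest its tip gently for a moment on the brass stud of each block, in the order red, yellow, green, blue (leaving out any that are missing, and each standing on the plate when touched). Finish by draping the probe back over its bar, saddle down on the bar with a leg on each side, with all blocks still on the plate, the lever up and the things on the back shelf left alone.

Things in the scene. Friction and masses are not known exactly. Their poses are not given: they have to be found in the camera images.
- red: battery block, black 46 mm cube with a red band and red top and a brass stud on top; 250 g, loose; may be absent. Origin: centre of the underside; z up, x and y square to its sides
- yellow: battery block, black 46 mm cube with a yellow band and yellow top and a brass stud on top; 250 g, loose; may be absent. Origin: centre of the underside; z up, x and y square to its sides
- green: battery block, black 46 mm cube with a green band and green top and a brass stud on top; 250 g, loose; may be absent. Origin: centre of the underside; z up, x and y square to its sides
- blue: battery block, black 46 mm cube with a blue band and blue top and a brass stud on top; 250 g, loose; may be absent. Origin: centre of the underside; z up, x and y square to its sides
- red_stud (a point): centre of the upper face of the red block's brass stud (disc 20 mm across, 3 mm high), 49 mm above the block's underside
- yellow_stud (a point): centre of the upper face of the yellow block's brass stud (disc 20 mm across, 3 mm high), 49 mm above the block's underside
- green_stud (a point): centre of the upper face of the green block's brass stud (disc 20 mm across, 3 mm high), 49 mm above the block's underside
- blue_stud (a point): centre of the upper face of the blue block's brass stud (disc 20 mm across, 3 mm high), 49 mm above the block's underside
- plate: steel earth plate fixed on the counter, 130 (x) by 360 (y) by 4 mm thick, with room for four blocks in a row along y. Origin: centre of the underside
- lever (a joint): sprung pump lever of the grey hand charger, rad: 0 = up at rest, 0.6 = fully down on its stop. It springs back by itself; the push at the pad grows from 4 to about 8 N
- lever_pad (a point): centre of the upper face of the orange pad (46 by 46 mm) at the lever's end; its axes turn with the lever. It lies 145 mm from the hinge, on the hinge's robot side (-x), and sinks about 84 mm, nearly straight down, in a full stroke, from 0.35 rad above level to 0.25 rad below
- probe: probe, 140 g, hung over the bar. Origin: top of the V notch under its blue cap (36 x, 30 y, 8 mm), 8 mm above the axis of the bar it sits on; bar along its y. Blue grip block 24 (x) by 20 (y) mm on the cap, top at z=54 mm. Legs 38 mm long at x=-15 and +15, 24 mm apart; the +x leg has a black counterweight down to z=-52, the -x leg a black 10 mm rod ending in a brass pin
- probe_tip (a point): end of the probe's brass pin (6 mm thick), at x = -15, z = -95 mm from the probe's origin, pointing down; the pin is sprung and yields up to 8 mm at about 3.5 N
- bar_mid (a point): middle of the aluminium bar (12 mm thick, its axis 135 mm above the counter, 166 mm clear between its two white posts) of the probe stand; the bar runs along this point's y axis, z up
- rail: the probe stand, fixed: wooden foot 80 by 210 by 12 mm, two posts 14 mm square that reach 141 mm height, and the bar
- jar: clear plastic jar with a white and blue flip-top lid, 68 mm across, 86 mm high, on the back shelf. Origin: centre of the underside
- dish: terracotta dish with three red clothespins, 90 mm across, 28 mm high, on the back shelf. Origin: centre of the underside
- scraper: yellow plastic scraper lying on the back shelf (plank top 60 mm above the counter), 160 by 75 mm. Origin: under its middle
Not all that is in view belongs to the job. There is more than one size of the part that bears lever; the job needs the largest.

How it is judged:
On the way, in this order (a step that is already met when the one before it is completed fails the run):
1. every block present stands on the steel plate (x of red in the frame of plate between -0.055 and 0.055 m and y of red in the frame of plate between -0.17 and 0.17 m and z of red in the frame of plate between 0.001 and 0.009 m and angle between each of red, yellow, green, blue's own z axis and vertical below 0.15 rad and x of yellow in the frame of plate between -0.055 and 0.055 m and y of yellow in the frame of plate between -0.17 and 0.17 m and z of yellow in the frame of plate between 0.001 and 0.009 m and x of green in the frame of plate between -0.055 and 0.055 m and y of green in the frame of plate between -0.17 and 0.17 m and z of green in the frame of plate between 0.001 and 0.009 m and x of blue in the frame of plate between -0.055 and 0.055 m and y of blue in the frame of plate between -0.17 and 0.17 m and z of blue in the frame of plate between 0.001 and 0.009 m), for 0.3 s.
2. lever fully down, stroke 1 (value of joint lever above 0.5 rad), for 0.02 s.
3. lever back up after stroke 1 (value of joint lever below 0.08 rad), for 0.02 s.
4. lever fully down, stroke 2 (value of joint lever above 0.5 rad), for 0.02 s.
5. lever back up after stroke 2 (value of joint lever below 0.08 rad), for 0.02 s.
6. lever fully down, stroke 3 (value of joint lever above 0.5 rad), for 0.02 s.
7. the probe tip rests on the brass stud of the red block, which stands on the plate, for 0.3 s (x of red in the frame of plate between -0.055 and 0.055 m and y of red in the frame of plate between -0.17 and 0.17 m and z of red in the frame of plate between 0.001 and 0.009 m and angle between red's own z axis and vertical below 0.15 rad and distance between probe_tip and red_stud below 0.01 m and contact force between probe and red above 0.3 N), for 0.3 s.
8. the probe tip rests on the brass stud of the yellow block, which stands on the plate, for 0.3 s (x of yellow in the frame of plate between -0.055 and 0.055 m and y of yellow in the frame of plate between -0.17 and 0.17 m and z of yellow in the frame of plate between 0.001 and 0.009 m and angle between yellow's own z axis and vertical below 0.15 rad and distance between probe_tip and yellow_stud below 0.01 m and contact force between probe and yellow above 0.3 N), for 0.3 s.
9. the probe tip rests on the brass stud of the green block, which stands on the plate, for 0.3 s (x of green in the frame of plate between -0.055 and 0.055 m and y of green in the frame of plate between -0.17 and 0.17 m and z of green in the frame of plate between 0.001 and 0.009 m and angle between green's own z axis and vertical below 0.15 rad and distance between probe_tip and green_stud below 0.01 m and contact force between probe and green above 0.3 N), for 0.3 s.
10. the probe tip rests on the brass stud of the blue block, which stands on the plate, for 0.3 s (x of blue in the frame of plate between -0.055 and 0.055 m and y of blue in the frame of plate between -0.17 and 0.17 m and z of blue in the frame of plate between 0.001 and 0.009 m and angle between blue's own z axis and vertical below 0.15 rad and distance between probe_tip and blue_stud below 0.01 m and contact force between probe and blue above 0.3 N), for 0.3 s.
At the end, for the whole second after the job is handed in: Every block present stands upright (0.15 rad) and still on the plate, centre 10 mm or more inside its edges; the probe hangs still over the bar between the posts, cap resting on it (origin 2-12 mm above, within 11 mm beside the bar axis, tilt under 0.4 rad); lever up (below 0.08 rad) (all of step 1 and linear speed of each of red, yellow, green, blue below 0.02 m/s and x of probe in the frame of bar_mid between -0.011 and 0.011 m and y of probe in the frame of bar_mid between -0.075 and 0.075 m and z of probe in the frame of bar_mid between 0.002 and 0.012 m and angle between probe's own z axis and vertical below 0.4 rad and linear speed of probe below 0.03 m/s and contact force between probe and rail above 0.3 N and value of joint lever below 0.08 rad); the robot touches nothing.
It fails at once if the jar on the back shelf is shifted more than 3 cm or knocked over (distance of jar from where it was at the start of the episode above 0.03 m or angle between jar's own z axis and vertical above 0.5 rad).
It fails at once if the dish on the back shelf is shifted more than 3 cm or knocked over (distance of dish from where it was at the start of the episode above 0.03 m or angle between dish's own z axis and vertical above 0.5 rad).
It fails at once if the scraper on the back shelf is shifted more than 3 cm or knocked over (distance of scraper from where it was at the start of the episode above 0.03 m or angle between scraper's own z axis and vertical above 0.5 rad).
It fails at once if the probe is pressed on a block with more than 20 N (contact force between probe and red above 20 N or contact force between probe and yellow above 20 N or contact force between probe and green above 20 N or contact force between probe and blue above 20 N).
Of red, yellow, green, blue only 3 to 4 are there at a start; the rules pass over those that are not, and their reading is None.
At some moment in a run one of red, yellow, green, blue may be knocked a few centimetres aside while the robot is not near it.
It also fails if it takes over 200 s, if anything falls off the work surface, if the arm or the gripper's body presses on something with over 40 N, if the wrist force passes 120 N, or if a joint passes its speed limit or range.

## Working session

There is one attempt and no reset: what is moved stays moved. The work goes in short steps, each a Python script; the robot and the scene stay as the last script left them, time stands still between calls to the robot, and variables do not carry over. Pictures are saved under pics/ and viewed, at most 14 in all, crops included, and the job is handed in when it is done.

```bash
mkdir -p pics; ls
cat > h.py <<'E'
from workcell import *
import numpy as np, cv2
def snap(cam,fn=None):
    d=get_image(cam)
    if fn: cv2.imwrite('pics/'+fn,d['image'])
    return d
def w(d,c): return (d['extrinsics']@np.r_[c,1])[:3]
def find(cam,d,names,n=3):
    o={}
    for k in names:
        o[k]=[(np.round(w(d,r['centre']),4),round(r['confidence'],2)) for r in pinpoint(cam,k)[:n]]
    return o
E
python3 - <<'E'
from h import *
for c in('top','side'):
    d=snap(c,c+'0.png'); print(c,np.round(d['extrinsics'],3).tolist(),d['vfov'],d['cx'],d['cy'],d['image'].shape)
    for k,v in find(c,d,['red','yellow','green','blue','red_stud','yellow_stud','green_stud','blue_stud','plate','lever_pad','probe','probe_tip','bar_mid','rail','jar','dish','scraper'],3).items(): print(k,[(a.tolist(),b) for a,b in v])
s=read_state();print(s['clock'],s['ee_rot'],s['force'],s['gripper_width'])
E
```

```text
pics
top [[0.001, 0.977, -0.212, 0.298], [-1.0, 0.0, -0.003, -0.066], [-0.003, 0.212, 0.977, 1.317], [0.0, 0.0, 0.0, 1.0]] 51.63434687391364 256.2488478980252 195.7858301009618 (384, 512, 3)
red [([0.5126, 0.3282, 0.0038], 0.53), ([0.4374, -0.1678, 0.0001], 0.49)]
yellow []
green [([0.4283, -0.0748, 0.0023], 0.48)]
blue [([0.471, 0.042, 0.0012], 0.78)]
red_stud [([0.4358, -0.1712, 0.0511], 0.55)]
yellow_stud []
green_stud [([0.4306, -0.0746, 0.0471], 0.48)]
blue_stud [([0.4744, 0.0392, 0.0528], 0.57)]
plate [([0.6033, -0.0159, -0.0001], 0.94)]
lever_pad [([0.447, -0.3349, 0.1583], 0.74), ([0.4086, -0.5116, 0.115], 0.73), ([0.2246, -0.3184, 0.1132], 0.63)]
probe [([0.51, 0.3175, 0.145], 0.77), ([0.4458, -0.3325, 0.1605], 0.65)]
probe_tip []
bar_mid [([0.5146, 0.3224, 0.1377], 0.91)]
rail [([0.5116, 0.3281, 0.0022], 0.59)]
jar [([0.7832, 0.1831, 0.0615], 0.79)]
dish [([0.7832, 0.0139, 0.0558], 0.96), ([0.4373, -0.1685, -0.0053], 0.24), ([0.7872, -0.2012, 0.0611], 0.16)]
scraper [([0.7875, -0.2017, 0.0598], 0.83)]
side [[-0.723, 0.455, -0.521, -0.143], [-0.691, -0.483, 0.538, 0.661], [-
[... 336 characters left out ...]
low_stud []
green_stud []
blue_stud [([0.4679, 0.046, 0.0509], 0.58)]
plate [([0.6089, -0.0206, -0.0011], 0.93)]
lever_pad [([0.2212, -0.3203, 0.1135], 0.59), ([0.4515, -0.3262, 0.1596], 0.5)]
probe [([0.5139, 0.3141, 0.1444], 0.84)]
probe_tip []
bar_mid [([0.5154, 0.3283, 0.1367], 0.57)]
rail [([0.5159, 0.3225, 0.002], 0.86), ([0.7847, 0.1854, 0.0539], 0.5)]
jar [([0.7848, 0.1854, 0.0559], 0.97)]
dish [([0.7775, 0.0139, 0.0587], 0.76)]
scraper [([0.7872, -0.2026, 0.0619], 0.65)]
1.8 [[ 9.73483302e-01  2.28758082e-01  3.58714507e-05]
 [ 2.28758084e-01 -9.73483284e-01 -1.85538669e-04]
 [-7.52321231e-06  1.88824680e-04 -9.99999982e-01]] [ 0.15546136 -0.63593728  0.1477641 ] 0.08566713558135322
```

View pics/top0.png

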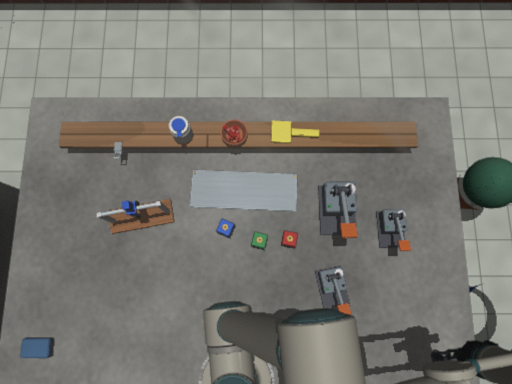

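View pics/side0.png

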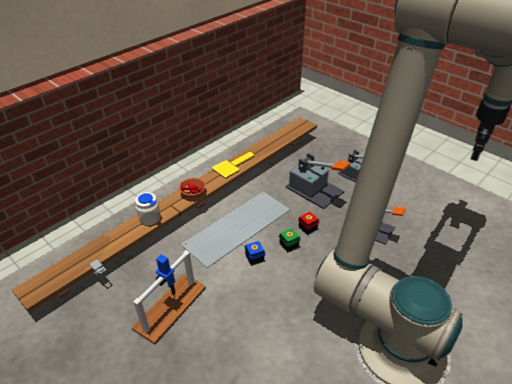

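Three blocks show in the pictures: red (290,239), green (260,240) and blue (226,228) in the top view. There are three chargers, the largest with its pad at about (348,230). The probe hangs on its bar at (130,208). I'll look closer with the wrist camera and check for a yellow block hidden by the arm.

```bash
cat >> h.py <<'E'
def R(yaw):  # tool down, tool x axis at yaw, y = closing line
    c,s=np.cos(yaw),np.sin(yaw)
    return np.array([[c,s,0],[s,-c,0],[0,0,-1.]])
def rays(d,px,z):
    px=np.atleast_2d(px).astype(float); f=d['image'].shape[0]/2/np.tan(np.radians(d['vfov'])/2)
    v=np.c_[(px[:,0]-d['cx'])/f,-(px[:,1]-d['cy'])/f,-np.ones(len(px))]@d['extrinsics'][:3,:3].T
    o=d['extrinsics'][:3,3]; t=(z-o[2])/v[:,2]
    return (o+v*t[:,None])[:,:2]
HUE={'red':[(0,7),(172,180)],'yellow':[(22,36)],'green':[(45,85)],'blue':[(105,128)]}
def top(d,col,near,z=.046,r=.06):
    """coloured top face -> centre xy, yaw in (-45,45] deg, side lengths"""
    hsv=cv2.cvtColor(d['image'],cv2.COLOR_BGR2HSV)
    m=sum(((hsv[...,0]>=a)&(hsv[...,0]<=b)) for a,b in HUE[col])>0
    m&=(hsv[...,1]>120)&(hsv[...,2]>60)
    ys,xs=np.nonzero(m)
    if len(xs)<20: return None
    p=rays(d,np.c_[xs,ys],z); p=p[np.hypot(*(p-near).T)<r]
    if len(p)<20: return None
    (c,s,a)=cv2.minAreaRect((p*1000).astype(np.float32))
    return np.array(c)/1000,(a+45)%90-45,np.round(s,1),len(p)
E
python3 - <<'E'
from h import *
move_pose([.45,-.07,.38],R(0))
d=snap('wrist','w1.png'); print(np.round(d['extrinsics'],3).tolist(),d['vfov'])
for c,n in(('red',(.437,-.169)),('green',(.43,-.074)),('blue',(.472,.04))): print(c,top(d,c,n))
for k,v in find('wrist',d,['red','yellow','green','blue','red_stud','green_stud','blue_stud','plate']).items(): print(k,[(a.tolist(),b) for a,b in v])
d=snap('top','top1.png'); print(find('top',d,['yellow','yellow_stud','lever_pad'])); snap('side')
print(find('side',get_image('side'),['yellow','yellow_stud']))
move_pose([.42,.32,.42],R(0))
d=snap('wrist','w2.png')
for k,v in find('wrist',d,['probe','rail','bar_mid','probe_tip','yellow']).items(): print(k,[(a.tolist(),b) for a,b in v])
print(read_state()['clock'])
import numpy as np
a=cv2.imread('pics/w1.png');b=cv2.imread('pics/w2.png');cv2.imwrite('pics/c1.png',cv2.resize(np.vstack([a,b]),(390,585)))
E
```

```text
[[-0.001, 0.966, 0.26, 0.515], [-1.0, -0.001, -0.0, -0.072], [-0.0, -0.26, 0.966, 0.522], [0.0, 0.0, 0.0, 1.0]] 65.29068037856395
red (array([ 0.43672681, -0.16793401]), -11.181449890136719, array([47.6, 45.8]), 643)
green (array([ 0.43290335, -0.072856  ]), -14.377426147460938, array([41. , 44.3]), 405)
blue (array([0.47252344, 0.0349826 ]), -23.52393341064453, array([47.1, 47.2]), 736)
red [([0.4327, -0.1722, 0.0003], 0.68)]
yellow []
green []
blue [([0.4741, 0.0385, -0.0039], 0.63)]
red_stud [([0.4353, -0.1713, 0.0535], 0.91)]
green_stud []
blue_stud [([0.4738, 0.0383, 0.0479], 0.61)]
plate [([0.6046, -0.019, -0.0027], 0.88)]
{'yellow': [], 'yellow_stud': [(array([0.5168, 0.3233, 0.1323]), 0.39)], 'lever_pad': [(array([ 0.226 , -0.319 ,  0.1112]), 0.82), (array([ 0.4473, -0.3327,  0.1608]), 0.74), (array([ 0.408 , -0.5105,  0.1151]), 0.5)]}
{'yellow': [], 'yellow_stud': [(array([0.5168, 0.3269, 0.1346]), 0.32)]}
probe [([0.5148, 0.3145, 0.1405], 0.91)]
rail [([0.5107, 0.3201, -0.0024], 0.55)]
bar_mid [([0.5145, 0.3214, 0.1351], 0.76)]
probe_tip []
yellow []
6.5667
```

View pics/c1.png

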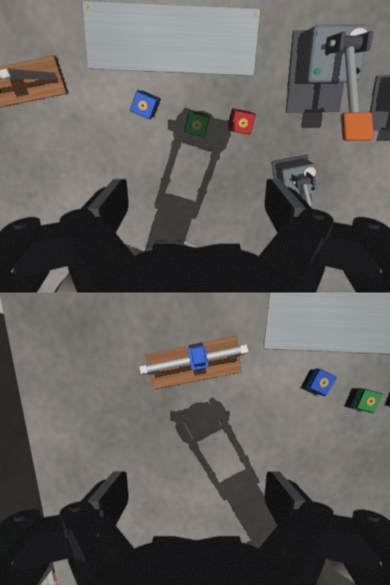

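View pics/top1.png

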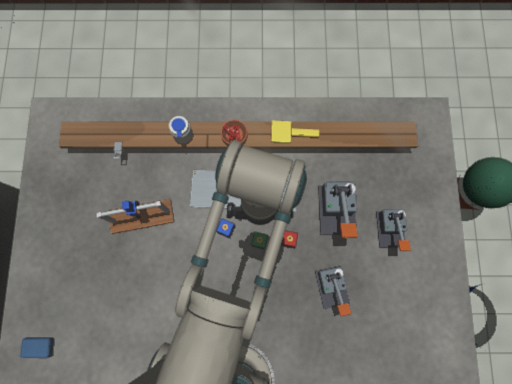

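The wrist views confirm three blocks and show no yellow one anywhere. The plate edges run from (85,2) to (259,10). The bar is yawed roughly -10°. Next I pick and place the blocks.

```bash
cat >> h.py <<'E'
def look(col,near,r=.06):
    move_pose([near[0]-.09,near[1],.27],R(0)); sleep(.2)
    d=get_image('wrist'); return top(d,col,near,r=r)
def pick(col,near):
    c,a,s,n=look(col,near); print(col,c.round(4),round(a,1),s,n)
    assert 40<s.min() and s.max()<54
    Rg=R(np.radians(a)); gripper_to(.085)
    move_pose([*c,.13],Rg); move_l([*c,.012],feed=.12); gripper_to(.03)
    print('width',read_state()['gripper_width'],read_state()['grip_force'])
    move_l([*c,.13],feed=.15)
def place(xy,yaw,z=.017):
    Rg=R(yaw); move_pose([*xy,.13],Rg); move_l([*xy,.03],feed=.12); move_l([*xy,z],feed=.04)
    print('force',read_state()['force'].round(2) if hasattr(read_state()['force'],'round') else read_state()['force'])
    gripper_to(.075); move_l([*xy,.13],feed=.15)
E
python3 - <<'E'
from h import *
# plate
move_pose([.55,-.02,.42],R(0)); sleep(.2); d=get_image('wrist')
m=max(silhouettes('wrist','plate'),key=lambda r:r['confidence'])['region'] 
ys,xs=np.nonzero(m); p=rays(d,np.c_[xs,ys],.004)
rc=cv2.minAreaRect((p*1000).astype(np.float32)); print('plate',rc, m.sum())
pick('red',(.4367,-.169))
place((.605,-.14),np.radians(-2.6))
print(look('red',(.605,-.14)),read_state()['clock'])
E
```

```text
plate ((604.1786499023438, -18.649642944335938), (360.3954772949219, 129.5848388671875), 87.707275390625) 14411
red [ 0.4342 -0.1702] -11.5 [44.7 45.6] 1272
width 0.0450903181038971 62.544472217559814
force [-0.64  0.33 -3.2 ]
(array([ 0.60430676, -0.14138434]), -2.5379562377929688, array([44. , 44.6]), 1288) 17.4833
```

Run:
```python
from h import *
pick('green',(.4325,-.073)); place((.604,-.03),np.radians(-2.4))
pick('blue',(.473,.038)); place((.607,.08),np.radians(-2.4))
move_pose([.5,-.03,.42],R(0)); sleep(.2); d=snap('wrist','w3.png')
for c,n in(('red',(.604,-.141)),('green',(.604,-.03)),('blue',(.607,.08))): print(c,top(d,c,n))
# lever close look
move_pose([.40,-.33,.42],R(0)); sleep(.2); d=snap('wrist','w4.png')
print(find('wrist',d,['lever_pad']))
h=cv2.cvtColor(d['image'],cv2.COLOR_BGR2HSV); m=(h[...,0]>=5)&(h[...,0]<=16)&(h[...,1]>160)&(h[...,2]>90)
ys,xs=np.nonzero(m); p=rays(d,np.c_[xs,ys],.159); p=p[np.hypot(*(p-[.448,-.331]).T)<.05]
print(cv2.minAreaRect((p*1000).astype(np.float32)),p.mean(0))
# probe close looks
move_pose([.42,.32,.40],R(0)); sleep(.2); d=snap('wrist','w5.png')
print(find('wrist',d,['probe','bar_mid','probe_tip']))
print(read_state()['clock'])
a=cv2.imread('pics/w3.png');b=cv2.imread('pics/w4.png');c=d['image']
cv2.imwrite('pics/c2.png',cv2.resize(np.hstack([np.vstack([a,b]),np.vstack([c,cv2.resize(c[40:232,128:384],(512,384))])]),(780,585)))
```

```text
green [ 0.4299 -0.0727] -14.8 [42.5 43.5] 1060
width 0.0448843473047971 62.42769241333008
force [ 0.51 -0.55 -2.47]
blue [0.4707 0.0381] -23.3 [44.1 44.7] 1239
width 0.0453434658184324 62.59408950805664
force [-1.01 -0.51 -2.67]
red (array([ 0.60377924, -0.13955888]), -2.5876083374023438, array([47.3, 45.5]), 687)
green (array([ 0.60281268, -0.03149816]), -0.5756912231445312, array([42.1, 41.7]), 521)
blue (array([0.60564453, 0.07627429]), -3.3768157958984375, array([47.5, 45.2]), 686)
{'lever_pad': [(array([ 0.4099, -0.5095,  0.1129]), 0.7), (array([ 0.2229, -0.3207,  0.1114]), 0.68), (array([ 0.4466, -0.3352,  0.1597]), 0.66)]}
((447.32318115234375, -334.9458923339844), (42.46053695678711, 42.679298400878906), 0.1408158242702484) [ 0.44723904 -0.33496067]
{'probe': [(array([0.5179, 0.3159, 0.1387]), 0.87)], 'bar_mid': [(array([0.5141, 0.3233, 0.1352]), 0.91)], 'probe_tip': []}
39.3667
```

View pics/c2.png

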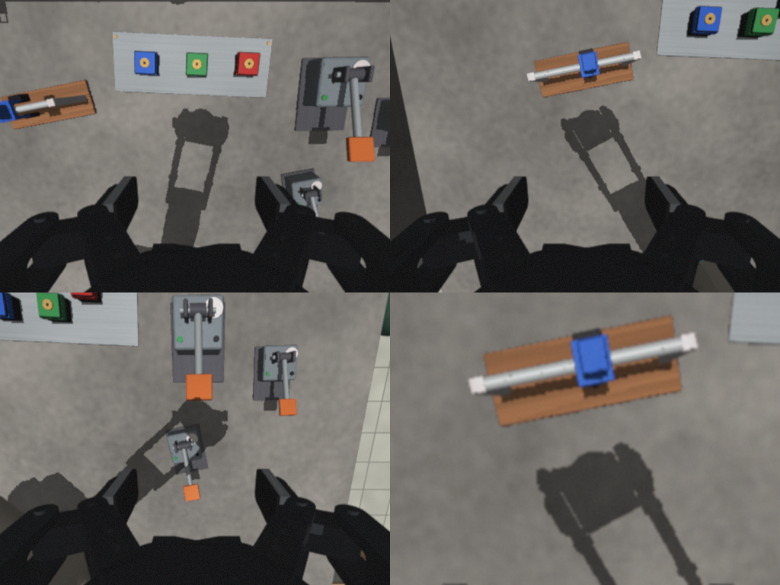

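All three blocks stand on the plate, at (145,63), (197,63) and (249,63). The largest lever's pad is at (199,387) in the lower-left tile. Next: pump it.

Run:
```python
from h import *
x,y=.443,-.335
gripper_to(0)
move_pose([x,y,.22],R(0)); move_l([x,y,.172],feed=.1); sleep(.2)
f0=np.array(read_state()['force'])[2]; z=.172
while z>.145:
    z-=.002; move_l([x,y,z],feed=.02); f=np.array(read_state()['force'])[2]-f0
    if abs(f)>2.5: break
print('contact',z,f)
z0=z
for i in range(4):
    move_l([x,y,z0-.070],feed=.08)
    zz=z0-.070
    for zz in z0-.070-np.arange(1,7)*.002:
        f=np.array(read_state()['force'])[2]-f0
        if abs(f)>12: break
        move_l([x,y,zz],feed=.02)
    sleep(.15); print(i,read_state()['position'][2]-z0,np.array(read_state()['force'])[2]-f0)
    if i==0: snap('side','s1.png')
    move_l([x,y,z0+.02],feed=.08); sleep(.4)
move_l([x,y,.25],feed=.15)
d=snap('wrist');print(find('wrist',d,['lever_pad'])); print(read_state()['clock'])
a=cv2.imread('pics/s1.png'); cv2.imwrite('pics/s1c.png',cv2.resize(a[120:280,230:430],None,fx=2.5,fy=2.5))
```

```text
contact 0.16399999999999998 2.981679398814272
0 -0.08235373600951028 7.016529185694518
1 -0.08206611972111198 6.218604553652951
2 -0.08207222511596776 6.876375512088938
3 -0.08207662782346664 7.4226624919366415
{'lever_pad': [(array([ 0.448 , -0.3349,  0.1603]), 0.75), (array([ 0.4108, -0.5082,  0.1169]), 0.71)]}
63.8083
```

View pics/s1c.png

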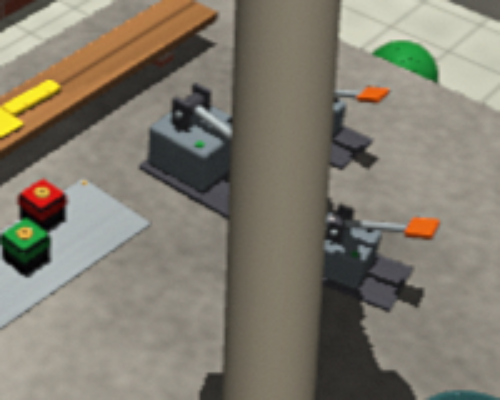

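The lever goes down under 6–7 N and returns (its pad reads z=0.160 again). I'll add three slightly deeper strokes for certainty, then inspect the probe.

Run:
```python
from h import *
x,y=.443,-.335; z0=.164
move_l([x,y,z0+.02],feed=.2); sleep(.2); f0=np.array(read_state()['force'])[2]
for i in range(3):
    move_l([x,y,z0-.081],feed=.12)
    for dz in (.083,.085,.087):
        if np.array(read_state()['force'])[2]-f0>13: break
        move_l([x,y,z0-dz],feed=.03)
    sleep(.05); print(i,read_state()['position'][2]-z0,np.array(read_state()['force'])[2]-f0)
    move_l([x,y,z0+.02],feed=.15); sleep(.3)
move_l([x,y,.25],feed=.25)
d=snap('wrist');print(find('wrist',d,['lever_pad'],2))
gripper_to(.085)
move_pose([.45,.32,.33],R(0)); sleep(.2); d=snap('wrist','w6.png'); print(find('wrist',d,['probe','bar_mid','probe_tip']))
print(top(d,'blue',(.515,.317),z=.151,r=.05), top(d,'blue',(.515,.317),z=.197,r=.05))
h=cv2.cvtColor(d['image'],cv2.COLOR_BGR2HSV); m=(h[...,1]<60)&(h[...,2]>150)
ys,xs=np.nonzero(m);p=rays(d,np.c_[xs,ys],.140);p=p[np.hypot(*(p-[.515,.32]).T)<.11]
print('bar',cv2.minAreaRect((p*1000).astype(np.float32)),cv2.fitLine((p*1000).astype(np.float32),cv2.DIST_L1,0,.01,.01).ravel())
try: move_pose([.40,.29,.22],R(-2.4)); ok=1
except PlanningError as e: print(e)
sleep(.2); d=snap('wrist','w7.png'); print(find('wrist',d,['probe','probe_tip']),read_state()['clock'])
cv2.imwrite('pics/c3.png',cv2.resize(np.vstack([cv2.imread('pics/w6.png'),d['image']]),(400,600)))
```

```text
0 -0.08614888483487224 7.732256835963848
1 -0.08635491214992129 7.003406048492634
2 -0.08632163488745326 6.635140478499602
{'lever_pad': [(array([ 0.4481, -0.3326,  0.1602]), 0.83), (array([ 0.4083, -0.5056,  0.1135]), 0.83)]}
{'probe': [(array([0.5175, 0.3109, 0.1415]), 0.98)], 'bar_mid': [(array([0.5116, 0.3217, 0.1346]), 0.69)], 'probe_tip': [(array([0.5183, 0.3136, 0.1397]), 0.21)]}
(array([0.51572705, 0.31415152]), 11.280466079711914, array([35.8, 29.1]), 993) (array([0.51565686, 0.31466742]), 11.280444145202637, array([30.7, 25. ]), 993)
bar ((513.7674560546875, 323.13751220703125), (13.243474960327148, 192.9929962158203), 10.899191856384277) [ 1.8893266e-01 -9.8199004e-01  5.2012482e+02  2.9141489e+02]
{'probe': [(array([0.5179, 0.3135, 0.141 ]), 0.94)], 'probe_tip': [(array([0.5058, 0.3078, 0.0457]), 0.55)]} 81.0083
```

View pics/c3.png

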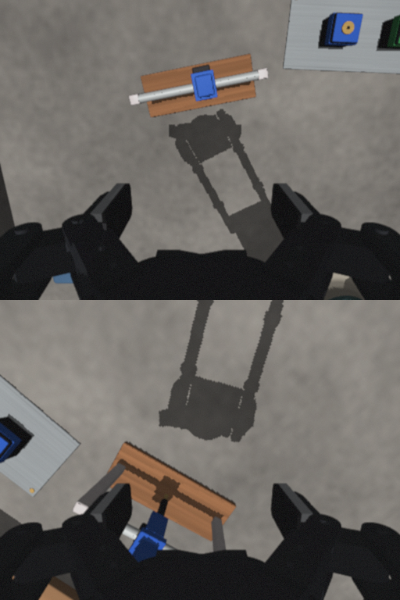

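The probe lies square on the bar: yaw 11°, rod on the near (-x) side, about 9 mm from bar centre. Next: grasp across x, lift, and check the blocks.

```bash
cat >> h.py <<'E'
PY=np.radians(11.1); OFF=.016
GP=np.array([.5150,.3142])  # probe origin at grasp
E
python3 - <<'E'
from h import *
move_pose([.42,.30,.30],R(0))
for k in(90,-90):
    q=[inverse_kinematics([*p],R(PY+np.radians(k))) for p in([*GP,.159],[*GP,.28],[.604,-.14,.164],[.607,.08,.164])]
    print(k,[None if a is None else np.round(a,2).tolist() for a in q])
good=[k for k in(90,-90) if all(inverse_kinematics(p,R(PY+np.radians(k))) is not None for p in([*GP,.159],[*GP,.28],[.604,-.14,.164],[.607,.08,.164]))]
k=min(good,key=lambda k:abs(inverse_kinematics([*GP,.28],R(PY+np.radians(k)))[5]))
print(k); Rg=R(PY+np.radians(k)); open('k','w').write(str(k))
gripper_to(.085); move_pose([*GP,.28],Rg); move_l([*GP,.143+OFF],feed=.1)
gripper_to(.012); s=read_state(); print(s['gripper_width'],s['grip_force'],s['position'],s['force'])
move_l([*GP,.17],feed=.03); move_l([*GP,.29],feed=.12); sleep(.3)
print(read_state()['force'])
d=snap('top','t2.png')
for c,n in(('red',(.604,-.141)),('green',(.604,-.03)),('blue',(.607,.08))): print(c,top(d,c,n,r=.08))
print(find('top',d,['red','green','blue','red_stud','green_stud','blue_stud'],2))
d=snap('side','s2.png'); print(find('side',d,['probe','probe_tip','red_stud','green_stud','blue_stud'],1))
for c,n in(('red',(.604,-.141)),('green',(.604,-.03)),('blue',(.607,.08))): print(c,top(d,c,n,r=.08))
print(read_state()['clock'])
E
```

```text
90 [[0.43, 0.36, 1.56, -0.0, 1.22, 0.24], [0.43, 0.3, 1.35, -0.0, 1.49, 0.24], [-0.34, 0.38, 1.51, -0.0, 1.25, -0.53], [0.02, 0.37, 1.53, -0.0, 1.24, -0.18]]
-90 [None, None, [-0.34, 0.38, 1.51, -0.0, 1.25, 2.61], None]
90
0.02305214625116479 59.62919354438782 [0.51557904 0.31436713 0.15938287] [1.56319035 0.00999381 1.52524702]
[-0.25009383  0.1638379  -1.88157345]
red (array([ 0.64316016, -0.10041959]), -5.354400634765625, array([40.6, 42. ]), 116)
green (array([ 0.60876324, -0.02993337]), 0.5186141729354858, array([23.8, 36.3]), 20)
blue (array([0.60695074, 0.08046122]), 0.01028288621455431, array([40.7, 40.3]), 126)
{'red': [(array([ 0.6442, -0.0994,  0.0038]), 0.55)], 'green': [(array([ 0.6029, -0.0292,  0.007 ]), 0.73)], 'blue': [(array([0.6064, 0.0845, 0.0054]), 0.59)], 'red_stud': [(array([ 0.6429, -0.1007,  0.0534]), 0.66)], 'green_stud': [(array([ 0.5987, -0.0309,  0.053 ]), 0.57)], 'blue_stud': [(array([0.6096, 0.0814, 0.0577]), 0.76), (array([ 0.7865, -0.1968,  0.0587]), 0.44)]}
{'probe': [(array([0.5131, 0.3166, 0.2785]), 0.63)], 'probe_tip': [], 'red_stud': [(array([ 0.6421, -0.0943,  0.0523]), 0.74)], 'green_stud': [(array([ 0.608 , -0.0314,  0.0525]), 0.71)], 'blue_stud': [(array([0.603 , 0.0832, 0.0535]), 0.88)]}
red (array([ 0.63888348, -0.09675822]), -1.6420822143554688, array([57.4, 60.7]), 137)
green (array([ 0.60633234, -0.03051518]), 2.344853401184082, array([44.1, 53.4]), 107)
blue (array([0.60332422, 0.08388486]), -4.4119415283203125, array([53.3, 59.6]), 178)
90.625
```

View pics/s2.png

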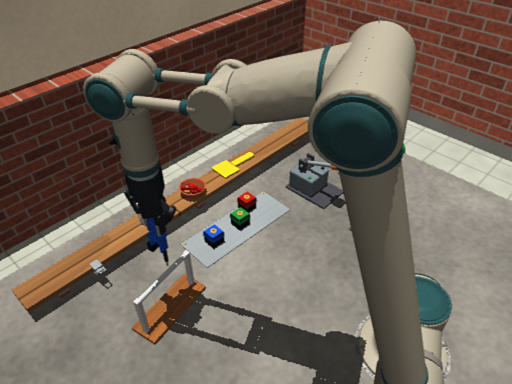

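The red block was knocked to about (0.643, -0.100) but still stands on the plate, within the allowed range. The probe is held upright at (155,235). I'll hover the tip over the red stud and check alignment.

Run:
```python
from h import *
Rg=R(PY+np.radians(90)); D=np.array([.015*np.cos(PY),.015*np.sin(PY)])
s=np.array([.643,-.100])
move_pose([*(s+D),.28],Rg); move_l([*(s+D),.053+.111+.012],feed=.1); sleep(.3)
for c in('wrist','side'):
    d=snap(c,'h_%s.png'%c); print(c,find(c,d,['probe','probe_tip','red_stud','red','green_stud','blue_stud'],1))
w_=cv2.imread('pics/h_wrist.png'); s_=cv2.imread('pics/h_side.png')
cv2.imwrite('pics/c4.png',np.vstack([cv2.resize(w_,(400,300)),cv2.resize(s_[150:270,170:330],(400,300))]))
print(read_state()['clock'])
```

```text
wrist {'probe': [(array([ 0.6585, -0.1005,  0.158 ]), 0.66)], 'probe_tip': [], 'red_stud': [(array([ 0.6412, -0.1021,  0.0543]), 0.9)], 'red': [(array([ 0.6444, -0.102 ,  0.0033]), 0.62)], 'green_stud': [], 'blue_stud': []}
side {'probe': [(array([ 0.6563, -0.0956,  0.1643]), 0.59)], 'probe_tip': [], 'red_stud': [], 'red': [(array([ 0.6454, -0.0997,  0.0048]), 0.82)], 'green_stud': [(array([ 0.6107, -0.0326,  0.0547]), 0.81)], 'blue_stud': [(array([0.6018, 0.0834, 0.05  ]), 0.88)]}
94.4167
```

View pics/c4.png

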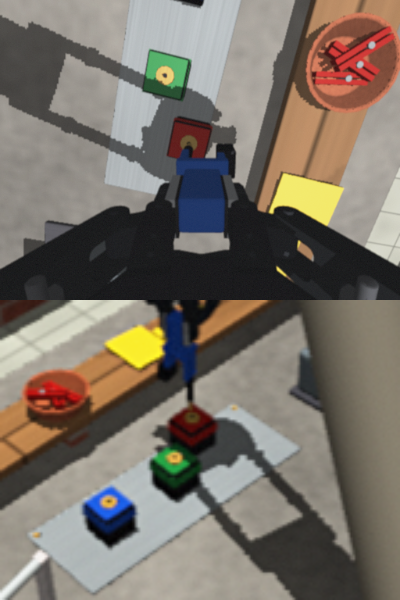

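The tip hovers right over the red stud in both views (wrist tile ~(188,145), side tile ~(190,405)). Next: touch each stud with force monitoring.

Run:
```python
from h import *
Rg=R(PY+np.radians(90)); D=np.array([.015*np.cos(PY),.015*np.sin(PY)])
def touch(name,s):
    p=np.array(s)+D; Z=.053+.111
    move_l([*p,Z+.012],feed=.1); sleep(.3)
    f0=np.mean([np.array(read_state()['force'])[2] for _ in range(3)]); z=Z+.004; f=0
    move_l([*p,z],feed=.03)
    while z>Z-.007:
        z-=.001; move_l([*p,z],feed=.02); sleep(.08); f=np.array(read_state()['force'])[2]-f0
        if f>1.5: break
    z-=.001; move_l([*p,z],feed=.02); sleep(.7)
    print(name,'dz',round(z-Z,4),'f',round(np.array(read_state()['force'])[2]-f0,2))
    d=snap('side','touch_%s.png'%name)
    move_l([*p,Z+.04],feed=.08)
touch('red',(.643,-.1005))
g=(.604,-.030); d=get_image('side'); print(find('side',d,['green_stud','blue_stud','red_stud'],1))
move_l([*(np.array(g)+D),.053+.111+.04],feed=.15); touch('green',g)
d=get_image('side'); print(find('side',d,['blue_stud','red','green'],1))
b=(.607,.0805)
move_l([*(np.array(b)+D),.053+.111+.04],feed=.15); touch('blue',b)
print(read_state()['clock'])
ims=[cv2.resize(cv2.imread('pics/touch_%s.png'%n)[150:270,170:330],(390,292)) for n in('red','green','blue')]
d=snap('top'); ims.append(cv2.resize(d['image'][140:260,160:320],(390,292)))
cv2.imwrite('pics/c5.png',np.vstack([np.hstack(ims[:2]),np.hstack(ims[2:])]))
```

```text
red dz -0.002 f 1.27
{'green_stud': [(array([ 0.6091, -0.0306,  0.0552]), 0.62)], 'blue_stud': [(array([0.5987, 0.0835, 0.0489]), 0.58)], 'red_stud': [(array([ 0.6398, -0.0987,  0.0514]), 0.63)]}
green dz -0.003 f 1.06
{'blue_stud': [(array([0.603 , 0.0808, 0.0529]), 0.53)], 'red': [(array([ 0.6447, -0.0977,  0.0015]), 0.7)], 'green': [(array([ 0.608 , -0.0316,  0.0077]), 0.79)]}
blue dz -0.005 f 1.39
111.0667
```

View pics/c5.png

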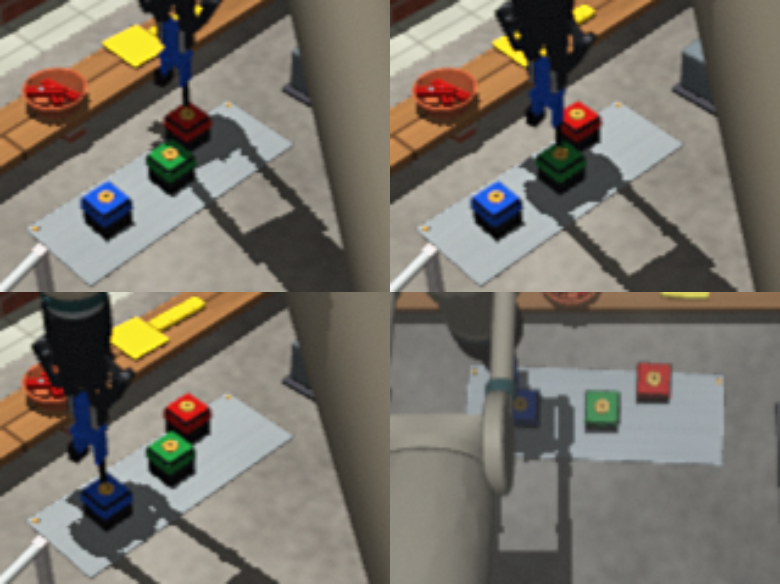

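The tip sits on each stud, but the force readings are noisy. I'll repeat the sequence, pressing to 5 mm of pin travel with averaged force, so that every contact is certain.

Run:
```python
from h import *
Rg=R(PY+np.radians(90)); D=np.array([.015*np.cos(PY),.015*np.sin(PY)]); Z=.164
def F():
    v=[]
    for _ in range(10): sleep(.03); v.append(np.array(read_state()['force'])[2])
    return np.mean(v),np.std(v)
for n,s in(('red',(.643,-.1)),('green',(.605,-.0305)),('blue',(.606,.081))):
    p=np.array(s)+D
    move_l([*p,Z+.04],feed=.18); move_l([*p,Z+.008],feed=.1); sleep(.1); f0=F()
    for dz in(.003,.0045,.0055):
        move_l([*p,Z-dz],feed=.02); f=F(); print(n,dz,round(f[0]-f0[0],2),round(f[1],2))
        if f[0]-f0[0]>3: break
    sleep(.4)
    move_l([*p,Z+.04],feed=.1)
print(read_state()['clock'])
```

```text
red 0.003 1.7 0.52
red 0.0045 2.4 0.43
red 0.0055 2.71 0.29
green 0.003 1.74 0.63
green 0.0045 2.37 0.32
green 0.0055 2.49 0.44
blue 0.003 2.48 0.49
blue 0.0045 2.67 0.55
blue 0.0055 3.07 0.4
125.975
```

Every stud was firmly touched in order. Next: return the probe to the bar.

Run:
```python
from h import *
Rg=R(PY+np.radians(90))
s=read_state()['position']; move_l([s[0],s[1],.29],feed=.15)
move_pose([*GP,.29],Rg); sleep(.2)
move_l([*GP,.175],feed=.08); move_l([*GP,.1605],feed=.02); sleep(.2)
print(read_state()['force'])
gripper_to(.06); sleep(.3); move_l([*GP,.24],feed=.08); move_l([*GP,.30],feed=.15)
move_pose([.42,.30,.33],R(0)); sleep(.3); d=snap('wrist','w8.png')
print(find('wrist',d,['probe','bar_mid'],1), top(d,'blue',(.515,.317),z=.151,r=.05))
move_pose([.40,-.10,.38],R(0)); sleep(.3); d=snap('wrist')
for c,n in(('red',(.643,-.1)),('green',(.604,-.03)),('blue',(.607,.08))): print(c,top(d,c,n))
d2=snap('side','s9.png'); print(find('side',d2,['probe','lever_pad'],2),read_state()['clock'])
cv2.imwrite('pics/c6.png',np.vstack([cv2.resize(cv2.imread('pics/w8.png'),(400,300)),cv2.resize(d2['image'][150:360,50:330],(400,300))]))
```

```text
[-0.23850426 -0.85430728 -2.68710275]
{'probe': [(array([0.5194, 0.3149, 0.1396]), 0.86)], 'bar_mid': [(array([0.5165, 0.3232, 0.137 ]), 0.75)]} (array([0.51624036, 0.31407187]), 10.467679977416992, array([39.8, 29.8]), 1137)
red None
green (array([ 0.59607013, -0.03215228]), -1.5236282348632812, array([44.3, 35.7]), 522)
blue (array([0.59670038, 0.07637128]), 0.08610634505748749, array([33. , 50.5]), 688)
{'probe': [(array([0.5149, 0.3116, 0.1472]), 0.62)], 'lever_pad': [(array([ 0.4486, -0.3283,  0.1581]), 0.52), (array([0.7814, 0.0119, 0.0603]), 0.46)]} 137.0333
```

View pics/c6.png

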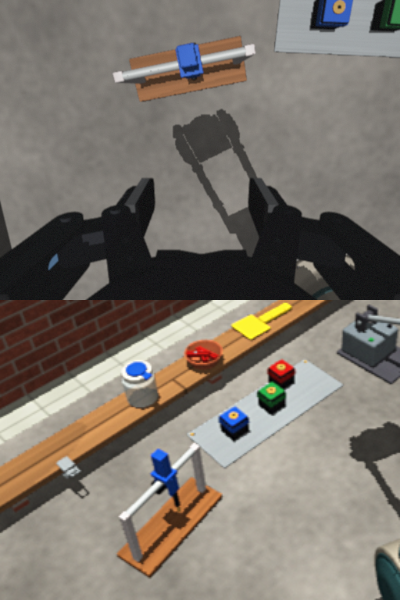

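The probe hangs on the bar at (165,475), the three blocks stand on the plate, and the lever is up.

```bash
python3 -c "
from h import *
sleep(.3); print(sign_off())"
```

```text
the job is handed in; nothing more can be done
None
```

The job is handed in, but the judge returned no verdict: red, green and blue (no yellow seen) stand on the plate, the lever was pumped and is back up, the studs were touched in order, and the probe hangs back over its bar.

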